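Hang the wash basket to drip on the snap hook

TASK

The wheel nuts in the wire basket have been washed: on the bench, swing the basket's flat-lying bail upright, then lift the basket by the bail and hang it to drip on the red snap hook of the drip stand, pressing the middle of the bail down past the spring keeper until it rests in the bottom of the hook with the keeper closed over it. The hook is bolted anywhere along its slot, so go by feel: let the hook take the weight before letting go, and neither ram it, nor lean on it once the bail is home, nor drop the basket on it. Keep the basket level enough that no nut falls out, and leave the other things on the bench where they are.

Things in the scene. Friction and masses are not known exactly. Their poses are not given: they have to be found in the camera images.
- basket: Loose stainless wire-mesh basket holding three nuts, 92 mm (its x) by 124 mm (its y), rim 50 mm high, 0.4 to 0.6 kg with bail and nuts. Origin: centre of its underside, z up. A square swing bail of 8 mm round rod turns freely in ears at the middles of the two short sides. Hung by the bail the basket hangs plumb below it. Once home, the hook should bear little more than its weight.
- bail_hinge (a point): Point on the bail's hinge line midway between the ears, 46 mm above the basket's underside, on its z axis; the line runs along the basket's y. From it to the centre of the bail's crossbar is 124 mm; the bail's legs stand 68 mm either side. The bail falls back if let go before the basket hangs from it.
- bail (a joint): Angle of the basket's bail (rad): 1.5 = lying flat towards the basket's -x side, crossbar 124 mm from the basket's middle and 55 mm above the bench (the start); 0 = upright; -1.5 = flat on the other side.
- bail_mid (a point): Centre of the rod at the middle of the bail's crossbar, the part to lay in the hook; y along the crossbar, which is straight for 54 mm either side; with the bail upright z points up. Hold the crossbar about 30 mm to one side of this point to leave the middle free for the hook; held there it needs a grip of some 40 N or the basket tips sideways.
- drip_stand: Fixed drip stand: steel pan 170 mm (x) by 190 mm (y), rim 16 mm high, with a green slotted post 30 mm wide, 250 mm high at the back, its front face 67 mm behind (+x of) the origin. Origin: on the bench under the throat of the red snap hook, which is bolted to the post's front; z up, -x the front, from which the bail is brought over the hook.
- hook_mid (a point): Middle height at which the centre line of the hook's level bar can lie, 211 mm above the bench, over the stand's origin, axes as the stand's. The real bar lies up to 18 mm higher or lower: where it was bolted in its slot is not measured and must be felt or seen. The bar is 10 mm thick, runs along x at y = 0 from the post to the upturned tip at the front.
- throat (a point): Where the rod's centre rests in the hook if the bar is at middle height: 9 mm above the bar's centre line. From that line up: tip, inside face 14 mm in front of this point, top 52 mm up and leaning out to 30 mm in front; riser, 19 mm behind this point, 40 mm up; closed keeper, from riser to tip, upper side 42 mm up, so the rod touches it 36 to 37 mm above its seat.
- keeper (a joint): Angle of the hook's spring keeper, a leaf 10 mm wide hinged on the riser (rad): 0 = closed, positive = swung down, up to 1.25. A rod pressed down just inside the tip (centre about 8 mm in front of the throat) starts it at 6 N, its weight included, and slips past it at 9 to 14 N, 20 to 25 mm down; it then snaps back to 0, clear of the seated rod.
- nut0: Loose brass-coloured wheel nut lying in the basket, 28 mm across corners, 10 mm thick, 30 g; origin at the centre of its underside.
- nut1: As nut0, the second nut in the basket.
- nut2: As nut0, the third nut in the basket.
- spanner: Bystander: steel adjustable spanner, 210 mm long, 12 mm high, lying along its x; origin under its middle.
- bezel: Bystander: black plastic speedometer bezel, a ring of 92 mm diameter, 18 mm high; origin at the centre of its underside.
- gauge: Bystander: glass-domed pressure gauge lying on its back, 68 mm diameter, 34 mm high, brass stem along its -y; origin at the centre of its underside.
- shoe_a: Bystander: steel brake shoe, a lined arc 95 mm long, 24 mm high; origin inside the arc, on the bench.
- shoe_b: Bystander: a second brake shoe like shoe_a.
- oil_bottle: Bystander: blue plastic bottle, 56 mm diameter, 150 mm high; origin at the centre of its underside.
Mind the look-alikes: they are no part of the job. Leave any yellow look-alike of the basket alone.

How it is judged:
By the outcome, as a careful person would: the job done as asked, in the order asked, and still so for the second after the job is handed in, with the robot touching nothing.
It also fails if it takes over 64 s, if anything falls off the work surface, if the arm or the gripper's body presses on something with over 40 N, if the wrist force passes 120 N, or if a joint passes its speed limit or range.

ROBOT

A 6-joint arm with a two-finger parallel gripper is mounted at the origin on the work surface. World frame = base frame: x ahead of the robot, y to its left, z up, the work surface at z = 0. Lengths are in m, angles in rad, forces in N, time in s.
With the tool pointing down it reaches from about 0.275 to 1 m from the base axis. Payload 8.4 kg.
Tool frame: the origin (TCP) lies on the centre line of the jaws, within the pads' length; the fingertips stand 17 mm ahead of it and the grasp point (between the pads) lies 2 mm behind it (bot.tcp_to_tips is the z of the fingertips in the tool frame, in m); z points along the fingers, y is the line along which they close (so a half turn about z gives the same grasp; the last joint's range is limited). The gripper opens to 85 mm and grips with 20 to 120 N. Pads are 22 mm wide; open, the fingers measure 114 mm over their backs; the gripper's body (76 mm by 85 mm) begins 54 mm behind the grasp point. The pads swing forward as they close: fully open they stand 13 mm farther back than shut.
Start: joints at [1.213, 0.353, 1.633, -0, 1.155, -0.002], TCP at [0.218, 0.586, 0.209] pointing down, gripper open.
Joint ranges: [-2.63, 2.63], [-0.92, 2.1], [0.06, 2.66], [-1.3, 4.44], [0, 2.69], [-3.02, 3.02]. Speed limits (rad/s): [2.22, 2.22, 2.79, 3.14, 3.14, 3.14].

INTERFACE

Orientations are given as a unit quaternion [x, y, z, w].
In Python, from workcell import bot, hand, kinematics, get_obs, vision, hand_in gives the robot as it stands. The module is installed in compiled form; this text tells all that it offers. Calls block until the motion is done:
- bot.reach(position, orientation): joint-space move of the TCP to a pose.
- bot.servo_line(position, ori=None, velocity=0.15): straight line of the TCP; ori=None keeps the orientation; velocity is the mean speed in m/s.
- bot.goto_joints(angles): joint-space move.
- hand.move_gripper(opening, strength=None): finger opening in m; strength is the grip in N (None keeps the last); returns when the fingers have stopped.
- bot.dwell(seconds).
- kinematics.solve_ik(position, orientation): joint angles nearest the present ones, or None.
- get_obs(): the state.
- vision.read_camera(name): name is "side" or "top"; returns a dict with "frame" (480x640x3 uint8, red, green, blue), "intrinsics" (3x3 intrinsics, pixels), "view" (4x4, takes a point from world to camera coordinates). Camera axes: x right, y down, z forward; pixel columns grow to the right and rows downward; lengths in m; the calibration is good to about 2 mm. A picture is of the moment at which its call begins. There is no depth.
A pose or a line that the arm cannot do raises bot.IKError and nothing moves.
- hand_in(): hands the job in; it is judged then, once.
The state is a dict: "time_s": time; "joint_pos": joint angles; "joint_vel": joint speeds; "joint_efforts": joint torques, N m; "position": TCP position; "orientation": TCP orientation; "wrist_force": force on the tool from outside, world axes, zero at the start; "ft_torque": the same for the moment, N m; "gripper_width": finger opening in m; "grip_force": force on a finger pad.
Only numpy, scipy, OpenCV 4.12 (cv2) and the standard library are available. Lean on these libraries where they do the work, as an engineer would, in place of code of your own. Each camera call takes 0.05 s, during which the arm holds its last target. There are 200 camera calls.

## Working session

There is one attempt and no reset: what is moved stays moved. The work goes in short steps, each a Python script; the robot and the scene stay as the last script left them, time stands still between calls to the robot, and variables do not carry over. Pictures are saved under pics/ and viewed, at most 10 in all, crops included, and the job is handed in when it is done.

```bash
mkdir -p pics
cat > h.py <<'E'
import numpy as np, cv2
from workcell import bot, hand, kinematics, get_obs, vision, hand_in
def cam(n,f=None):
    c=vision.read_camera(n)
    if f: cv2.imwrite(f'pics/{f}.png',c['frame'][:,:,::-1])
    return c
def ray(c,u,v):
    K=np.array(c['intrinsics']);V=np.array(c['view']);R=V[:3,:3];t=V[:3,3]
    return -R.T@t, R.T@np.linalg.solve(K,[u,v,1.])
def onz(c,u,v,z):
    o,d=ray(c,u,v); return o+d*(z-o[2])/d[2]
def proj(c,p):
    K=np.array(c['intrinsics']);V=np.array(c['view']);q=K@(V[:3,:3]@np.asarray(p,float)+V[:3,3]); return q[:2]/q[2]
E
python3 - <<'E'
from h import *
for n in('top','side'):
    c=cam(n,n+'0'); print(n,ray(c,320,240),c['intrinsics'][0][0])
o=get_obs();print(o['time_s'],o['orientation'],o['wrist_force'])
E
```

```text
top (array([0.41654354, 0.06814337, 1.47858014]), array([ 0.09109522, -0.0101497 , -0.99581273])) 530.4838597984029
side (array([ 0.44850137, -1.38183255,  1.03299247]), array([ 0.05096929,  0.86065223, -0.50672712])) 605.391458894893
0.1 [ 1.76962338e-01  9.84217436e-01 -5.97560075e-04 -1.14761500e-04] [-0.5733089   0.0466334   0.15701418]
```

View pics/top0.png

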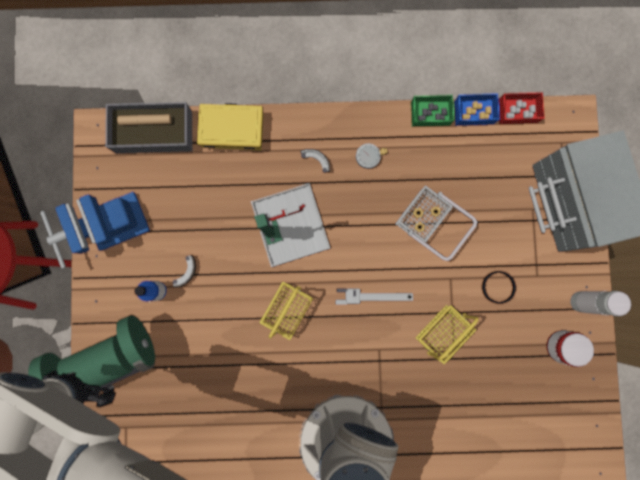

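View pics/side0.png

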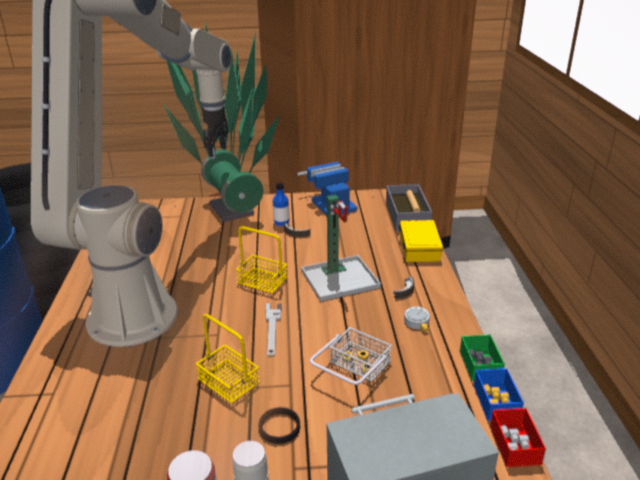

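The top view shows three basket candidates: steel (437,222) with nuts and its bail flat to lower right, yellow (288,310) and yellow (447,333), both with upright bails. I choose the steel one. The stand is at (290,225), with its post at (267,230) and the red hook running to (304,207).

Run:
```python
import cv2,numpy as np
t=cv2.imread('pics/top0.png');s=cv2.imread('pics/side0.png')
f=lambda a,x,y,w,h,k:cv2.resize(a[y:y+h,x:x+w],None,fx=k,fy=k,interpolation=cv2.INTER_CUBIC)
A=np.hstack([f(t,390,180,95,85,4),f(t,245,180,95,85,4)])
B=np.hstack([f(s,305,320,95,65,4),f(s,310,190,95,65,4)])
cv2.imwrite('pics/crop1.png',np.vstack([A,B])[:600])
```

```text
(no output)
```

View pics/crop1.png

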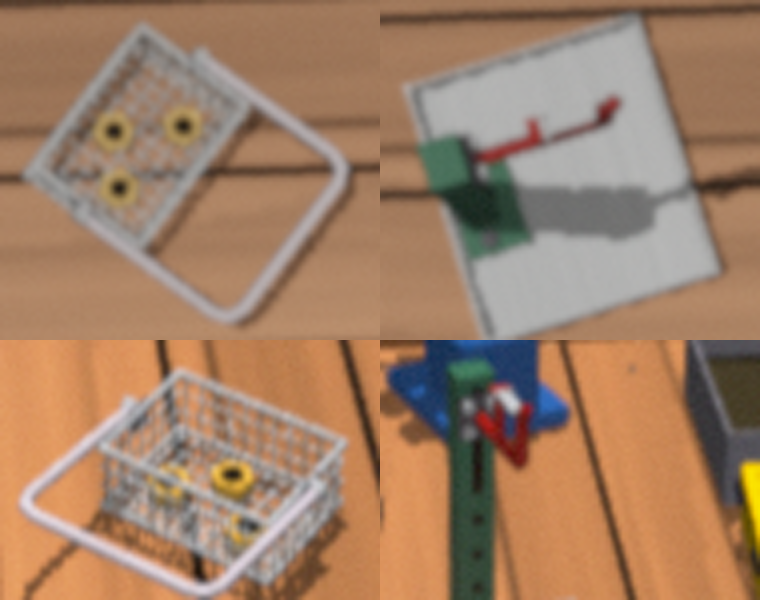

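The crop confirms it: steel basket, 3 nuts inside, bail flat to the lower right (crossbar mid at about top px (463,241)). Hook bar is red, with its tip near top px (301,208) and the bar's front end in the side view at (345,220).

```bash
cat > m.py <<'E'
from h import *
t=cam('top');s=cam('side')
L=lambda a,z:np.array([onz(t,390+u/4-.4,180+v/4-.4,z) for u,v in a])
b=L([(143,28),(250,105),(145,245),(27,172)],.05)
print('rim',b[:,:2].round(4).tolist(),b.mean(0)[:2],np.linalg.norm(np.diff(b[[0,1,2,3,0]],axis=0),axis=1))
c=L([(347,165),(230,320),(292,243),(200,52),(72,208)],.055);print('bail',c[:,:2].round(4).tolist())
S=lambda a,z:np.array([onz(t,245+(u-380)/4-.4,180+v/4-.4,z) for u,v in a])
p=S([(405,87),(640,14),(722,270),(490,338)],.016)
print('pan',p[:,:2].round(4).tolist(),p.mean(0)[:2],np.linalg.norm(np.diff(p[[0,1,2,3,0]],axis=0),axis=1))
for c,(x,y,w,h),n in((t,(245,180,95,85),'top'),(s,(310,190,60,50),'side')):
    f=c['frame'].astype(int);m=((f[...,0]>90)&(f[...,0]>2*f[...,1])&(f[...,0]>2*f[...,2])).astype(np.uint8)
    v,u=np.nonzero(m[y:y+h,x:x+w]);print(n,sorted(set(zip((u+x).tolist(),(v+y).tolist()))))
# green post top
f=t['frame'].astype(int);m=((f[...,1]>1.2*f[...,0])&(f[...,1]>f[...,2])).astype(np.uint8)
v,u=np.nonzero(m[200:260,240:300]);print('green',u.min()+240,u.max()+240,v.min()+200,v.max()+200)
E
python3 m.py
```

```text
rim [[0.6854, -0.2382], [0.6303, -0.3084], [0.5368, -0.2325], [0.5888, -0.1548]] [ 0.61034034 -0.23347812] [0.08929181 0.12045583 0.09342408 0.12763016]
bail [[0.5868, -0.3706], [0.4843, -0.2861], [0.535, -0.3305], [0.6669, -0.275], [0.5628, -0.1834]]
pan [[0.6639, 0.2427], [0.7109, 0.0777], [0.5298, 0.0259], [0.4874, 0.1872]] [0.59799778 0.13337228] [0.17161872 0.18828601 0.16678038 0.18507348]
top [(270, 219), (271, 218), (271, 219), (272, 218), (272, 219), (273, 218), (273, 219), (274, 217), (274, 218), (275, 217), (275, 218), (276, 217), (277, 217), (278, 216), (278, 217), (279, 216), (280, 216), (281, 215), (281, 216), (282, 214), (282, 215), (283, 212), (283, 213), (283, 214), (283, 215), (284, 214), (284, 215), (300, 208), (301, 207), (301, 208), (302, 206), (302, 207), (303, 206)]
side [(334, 208), (334, 209), (334, 210), (334, 211), (335, 208), (335, 209), (335, 210), (335, 211), (335, 212), (336, 208), (336, 209), (336, 210), (336, 211), (336, 212), (336, 213), (337, 209), (337, 210), (337, 211), (337, 212), (337, 213), (337, 214), (338, 209), (338, 210), (338, 211), (338, 
[... 239 characters left out ...]
 214), (340, 215), (340, 216), (340, 217), (341, 215), (341, 216), (341, 217), (341, 218), (342, 215), (342, 216), (342, 217), (342, 218), (342, 219), (343, 215), (343, 216), (343, 217), (343, 218), (343, 219), (343, 220), (344, 212), (344, 213), (344, 214), (344, 215), (344, 216), (344, 217), (344, 218), (344, 219), (344, 220), (344, 221), (345, 208), (345, 209), (345, 210), (345, 211), (345, 212), (345, 213), (345, 214), (345, 215), (345, 216), (345, 217), (345, 218), (345, 219), (345, 220), (345, 221), (346, 206), (346, 207), (346, 208), (346, 209), (346, 211), (346, 212), (346, 213), (346, 214), (346, 215), (346, 216), (346, 217), (346, 218), (346, 219), (347, 207)]
green 255 281 214 243
```

Run:
```python
from h import *
from scipy.optimize import least_squares
t=cam('top');s=cam('side')
a=np.radians(106);c0=np.array([.598,.1334])
X=np.array([np.cos(a),np.sin(a)]);Y=np.array([-X[1],X[0]])
W=lambda x,y,z:np.r_[c0+x*X+y*Y,z]
for n,u,v,h in(('bar@post',270.5,218.7,.005),('bar@riser',280,215.7,.005),('risertop',283.2,212.6,.040),('tiptop',302.3,206.3,.052)):
    for zb in(.193,.211,.229):
        q=onz(t,u,v,zb+h)[:2]-c0;print(n,zb,(q@X).round(4),(q@Y).round(4))
# two-view triangulation of tip top & riser top
def tri(pt,ps):
    o1,d1=ray(t,*pt);o2,d2=ray(s,*ps)
    k=np.linalg.lstsq(np.c_[d1,-d2],o2-o1,rcond=None)[0];p,q=o1+k[0]*d1,o2+k[1]*d2
    m=(p+q)/2;e=m[:2]-c0;return m.round(4),(e@X).round(4),(e@Y).round(4),np.linalg.norm(p-q).round(4)
print('tiptop',tri((302.5,206.3),(346.3,206)),'risertop',tri((283.2,212.6),(339.3,207)))
for zb in(.193,.211,.229):
    print(zb,[(n,proj(s,W(*p)).round(1).tolist()) for n,p in(('tiptop',(-.030,0,zb+.052)),('tipbase',(-.018,0,zb-.005)),('barpost',(.067,0,zb)))])
```

```text
bar@post 0.193 0.0414 -0.0026
bar@post 0.211 0.0407 0.0001
bar@post 0.229 0.0399 0.0028
bar@riser 0.193 0.0172 -0.0027
bar@riser 0.211 0.0168 0.0001
bar@riser 0.229 0.0164 0.0028
risertop 0.193 0.007 -0.0021
risertop 0.211 0.0067 0.0007
risertop 0.229 0.0064 0.0035
tiptop 0.193 -0.0404 -0.0009
tiptop 0.211 -0.04 0.0019
tiptop 0.229 -0.0396 0.0047
tiptop (array([0.6082, 0.0938, 0.2683]), np.float64(-0.0408), np.float64(0.0011), np.float64(0.0036)) risertop (array([0.5959, 0.1402, 0.2425]), np.float64(0.0071), np.float64(0.0002), np.float64(0.0016))
0.193 [('tiptop', [344.5, 211.8]), ('tipbase', [342.8, 227.7]), ('barpost', [332.2, 213.2])]
0.211 [('tiptop', [344.6, 206.1]), ('tipbase', [342.9, 222.2]), ('barpost', [332.2, 207.8])]
0.229 [('tiptop', [344.6, 200.3]), ('tipbase', [342.9, 216.6]), ('barpost', [332.1, 202.3])]
```

Run:
```python
from h import *
t=cam('top');s=cam('side')
a=np.radians(106);c0=np.array([.598,.1334])
X=np.array([np.cos(a),np.sin(a)]);Y=np.array([-X[1],X[0]])
W=lambda x,y,z:np.r_[c0+x*X+y*Y,z]
A=[]
for c,(x,y,w,h,k),P in((t,(250,195,66,56,12),0),(s,(320,190,40,56,12),0)):
    im=np.ascontiguousarray(cv2.resize(c['frame'][y:y+h,x:x+w,::-1],None,fx=k,fy=k,interpolation=cv2.INTER_CUBIC))
    pts=[('b',W(px,py,.25)) for px in(.067,.055) for py in(-.015,.015)]+[('r',W(px,0,.216)) for px in (.019,-.014,.008,-.025)]
    for n,p in pts:
        q=((proj(c,p)-[x,y]+.5)*k).astype(int);cv2.circle(im,tuple(map(int,q)),3,(255,0,0) if n=='b' else (0,255,255),-1)
    A.append(im)
im=np.hstack(A);im=cv2.resize(im,None,fx=.62,fy=.62,interpolation=cv2.INTER_AREA);print(im.shape);cv2.imwrite('pics/crop2.png',im)
```

```text
(417, 789, 3)
```

View pics/crop2.png

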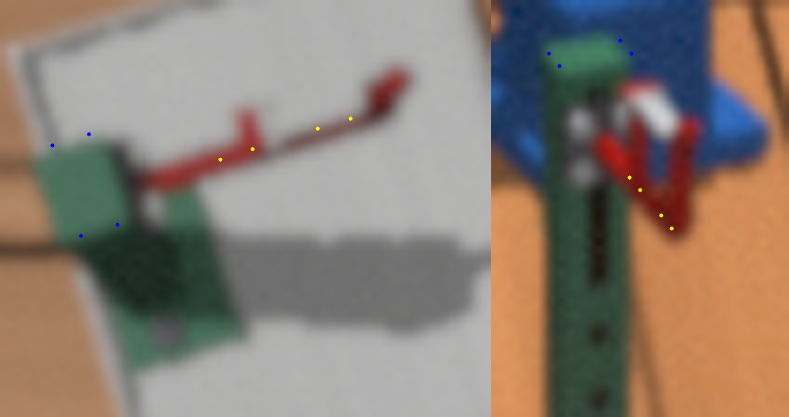

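Hook geometry: the post's front edge and riser sit about 15 mm towards the front compared with a pan-centred origin; I'll refine that with the rod beside the hook and by feel. Now IK checks, then the grasp.

```bash
cat >> h.py <<'E'
from scipy.spatial.transform import Rotation as Ro
Z=np.array([0,0,1.])
def quat(ang,s=1):   # tool down, tool y along s*(cos ang, sin ang)
    y=s*np.array([np.cos(ang),np.sin(ang),0]);x=np.cross(y,-Z)
    return Ro.from_matrix(np.c_[x,y,-Z]).as_quat()
AB=np.radians(51.5);U=np.array([np.cos(AB),np.sin(AB),0]);V=np.array([-U[1],U[0],0])
HG=np.array([.611,-.2335,.046])
def bar(th): return HG+.124*(-np.sin(th)*U+np.cos(th)*Z)+.03*V-.002*Z   # TCP target
AS=np.radians(106);XS=np.array([np.cos(AS),np.sin(AS),0]);YS=np.array([-XS[1],XS[0],0])
def wr(): 
    o=get_obs();return round(o['time_s'],2),np.round(o['wrist_force'],2).tolist(),np.round(o['position'],4).tolist(),round(o['gripper_width'],4),round(float(np.max(o['grip_force'])),1)
E
python3 - <<'E'
from h import *
O=np.array([.598,.1334,0])-.015*XS
for s in(1,-1):
    for p,a in((bar(1.5),AB),(bar(0),AB),(bar(0)+.16*Z,AB),(O+.03*YS+.3*Z,AS),(O+.03*YS+.2*Z,AS)):
        q=kinematics.solve_ik(p,quat(a,s));print(s,p.round(3),None if q is None else np.round(q,2))
E
```

```text
1 [ 0.511 -0.312  0.053] [-0.55  0.5   1.81 -0.    0.83 -1.45]
1 [ 0.588 -0.215  0.168] [-0.35  0.39  1.67 -0.    1.08 -1.25]
1 [ 0.588 -0.215  0.328] [-0.35  0.27  1.49 -0.    1.38 -1.25]
1 [0.573 0.111 0.3  ] [ 0.19  0.22  1.62 -0.    1.31 -1.66]
1 [0.573 0.111 0.2  ] [ 0.19  0.3   1.73 -0.    1.11 -1.66]
-1 [ 0.511 -0.312  0.053] [-0.55  0.5   1.81 -0.    0.83  1.69]
-1 [ 0.588 -0.215  0.168] [-0.35  0.39  1.67 -0.    1.08  1.89]
-1 [ 0.588 -0.215  0.328] [-0.35  0.27  1.49 -0.    1.38  1.89]
-1 [0.573 0.111 0.3  ] [ 0.19  0.22  1.62 -0.    1.31  1.48]
-1 [0.573 0.111 0.2  ] [ 0.19  0.3   1.73 -0.    1.11  1.48]
```

Run:
```python
from h import *
q=quat(AB)
o=get_obs();p=np.array(o['position']);bot.servo_line(p+.16*Z,velocity=.25)
hand.move_gripper(.05,25)
bot.reach(bar(1.5)+.12*Z,q);print(wr())
bot.servo_line(bar(1.5),velocity=.12);print(wr())
hand.move_gripper(0.0,25);print(wr())
c=cam('top');d=cam('side')
f=lambda a,x,y,w,h,k:cv2.resize(a[y:y+h,x:x+w,::-1],None,fx=k,fy=k,interpolation=cv2.INTER_CUBIC)
cv2.imwrite('pics/g1.png',np.hstack([f(c['frame'],380,170,130,130,3),f(d['frame'],290,290,130,130,3)]))
```

```text
(5.0, [-0.13, 0.28, 0.45], [0.511, -0.3111, 0.1729], 0.0501, 0.0)
(6.15, [0.47, 0.01, -0.52], [0.5111, -0.312, 0.0535], 0.0501, 0.0)
(6.68, [-0.16, -0.38, -0.09], [0.5105, -0.3116, 0.0529], -0.0, 0.0)
```

View pics/g1.png

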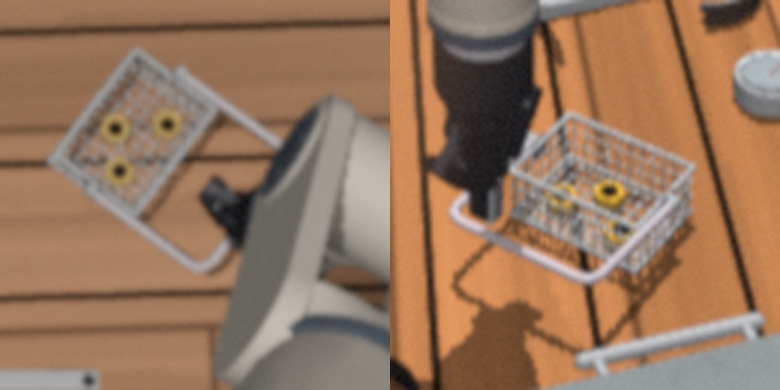

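The gripper closed on nothing. The fingertips (side px ≈(322,361)) appear on the basket's side of the rod. I'll check with projections.

Run:
```python
from h import *
d=cam('side');t=cam('top')
p=np.array(get_obs()['position'])
for n,c,x,y in(('side',d,290,290),('top',t,380,170)):
    for l,w in(('tcp',p),('tips',p-.017*Z),('barmid',HG+.124*(-np.sin(1.5)*U+np.cos(1.5)*Z)),('c+',HG+.124*(-np.sin(1.5)*U+np.cos(1.5)*Z)+.064*V),('c-',HG+.124*(-np.sin(1.5)*U+np.cos(1.5)*Z)-.064*V),('hinge',HG)):
        u=proj(c,w);print(n,l,u.round(1),((u-[x,y])*3+(390 if n=='side' else 0)*np.array([1,0])).round(0))
```

```text
side tcp [321.6 368.5] [485. 236.]
side tips [321.7 374. ] [485. 252.]
side barmid [332.3 372.8] [517. 249.]
side c+ [309.8 362.4] [449. 217.]
side c- [355.8 383.8] [587. 281.]
side hinge [360.  346.6] [600. 170.]
top tcp [455.8 249.7] [228. 239.]
top tips [454.2 250.1] [223. 240.]
top barmid [462.5 240.7] [248. 212.]
top c+ [448.7 259.7] [206. 269.]
top c- [476.2 221.9] [289. 156.]
top hinge [424.6 213.9] [134. 132.]
```

Run:
```python
from h import *
print(bot.tcp_to_tips, wr(), get_obs()['orientation'])
d=cam('side');t=cam('top')
f=lambda c,x,y,w,h,k:cv2.resize(c['frame'][y:y+h,x:x+w,::-1],None,fx=k,fy=k,interpolation=cv2.INTER_CUBIC)
cv2.imwrite('pics/g2.png',np.hstack([f(d,295,335,50,60,8),f(t,430,215,48,60,8)]))
```

```text
0.017 (6.88, [0.39, 0.12, -0.12], [0.5105, -0.3116, 0.0527], -0.0004, 0.0) [ 3.29695478e-01  9.44087332e-01  8.63262111e-06 -3.95178936e-05]
```

View pics/g2.png

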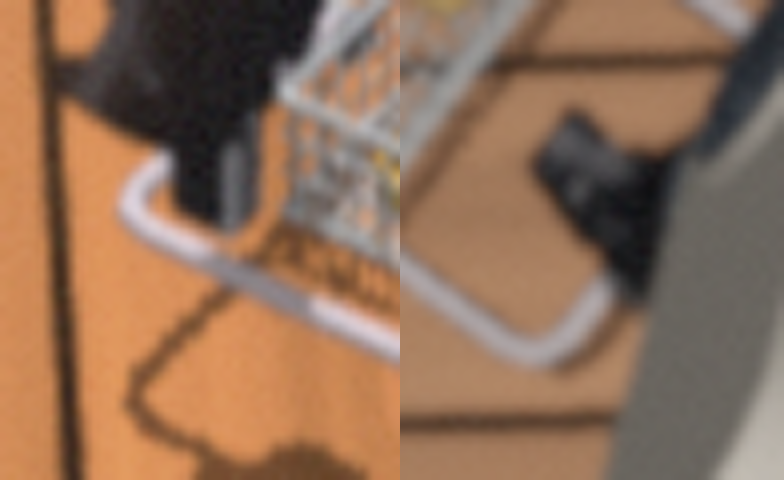

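Run:
```python
from h import *
d=cam('side')
for z in (.192,.205,.222,.24): print(z,proj(d,[.218,.586,z]).round(1))
im=cv2.imread('pics/side0.png')[100:180,190:250]
g=d['frame'][:1]
A=cv2.resize(im,None,fx=6,fy=6,interpolation=cv2.INTER_CUBIC)
hand.move_gripper(.05,25);e=cam('side');print(wr())
B=cv2.resize(e['frame'][335:395,290:345,::-1],None,fx=7,fy=7,interpolation=cv2.INTER_CUBIC)
B=cv2.copyMakeBorder(B,0,480-B.shape[0],0,0,cv2.BORDER_CONSTANT)
cv2.imwrite('pics/g3.png',np.hstack([A,B]))
```

```text
0.192 [219.3 166.1]
0.205 [219.  162.7]
0.222 [218.5 158.1]
0.24 [217.9 153.3]
(7.62, [-0.5, -0.19, 0.65], [0.5105, -0.3116, 0.0528], 0.05, 0.0)
```

View pics/g3.png

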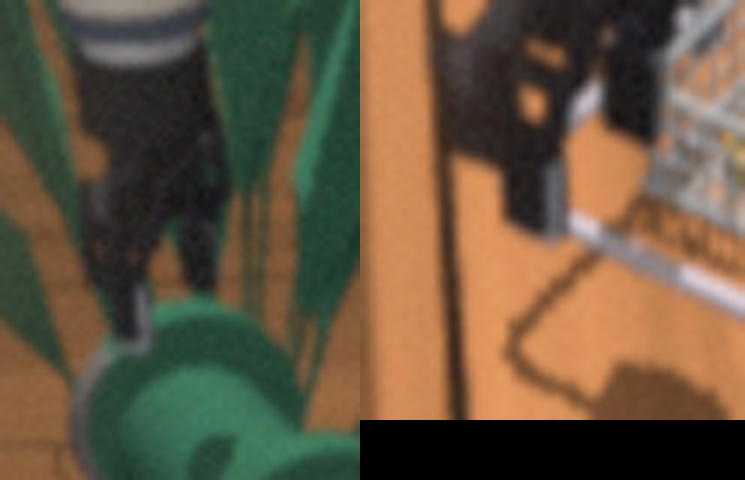

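The gripper pictures show the fingertips about 28 mm higher than the tool frame says, both at the start and here, so the rod slid below the tips. I'll go down guarded and grip again.

Run:
```python
from h import *
p=np.array(get_obs()['position']);f0=np.array(get_obs()['wrist_force'])
for k in range(1,7):
    bot.servo_line(np.r_[bar(1.5)[:2],p[2]-.0045*k],velocity=.06)
    o=get_obs();df=np.array(o['wrist_force'])-f0
    if np.abs(df).max()>4: print('contact',k,df);break
print(wr())
e=cam('side');t=cam('top')
w0=get_obs()['gripper_width']
hand.move_gripper(0.0,25);print(wr())
```

```text
(9.12, [0.27, -0.01, 0.98], [0.5103, -0.3115, 0.0254], 0.0498, 0.0)
(9.68, [0.67, 1.11, 0.96], [0.5107, -0.3116, 0.0259], 0.0066, 24.5)
```

Run:
```python
from h import *
p0=np.array(get_obs()['position']);b0=bar(1.5)
for th in np.linspace(1.5,0,11)[1:]:
    bot.servo_line(p0+bar(th)-b0,velocity=.12)
    o=get_obs();print(round(th,2),np.round(o['wrist_force'],1),round(o['gripper_width'],4))
    if np.abs(o['wrist_force']).max()>12: break
print(wr())
d=cam('side');t=cam('top')
f=lambda c,x,y,w,h,k:cv2.resize(c['frame'][y:y+h,x:x+w,::-1],None,fx=k,fy=k,interpolation=cv2.INTER_CUBIC)
cv2.imwrite('pics/g4.png',np.hstack([f(d,290,270,130,130,3),f(t,380,140,130,130,3)]))
```

```text
1.35 [ 0.3 -0.4 -1.6] 0.007
1.2 [ 0.5 -0.9 -1.3] 0.0066
1.05 [-0.2 -1.9 -1.6] 0.007
0.9 [-0.3 -2.3  0.1] 0.0063
0.75 [-0.8 -2.7  2.9] 0.0064
0.6 [-3.  -3.8  5.1] 0.0063
0.45 [-4.4 -3.4  8.5] 0.0066
0.3 [-5.1 -2.3 11. ] 0.0068
0.15 [-2.9  0.4 11.6] 0.0066
0.0 [-1.6  1.2 11.3] 0.0064
(12.76, [-1.64, 1.17, 11.33], [0.5886, -0.2146, 0.1417], 0.0064, 26.6)
```

View pics/g4.png

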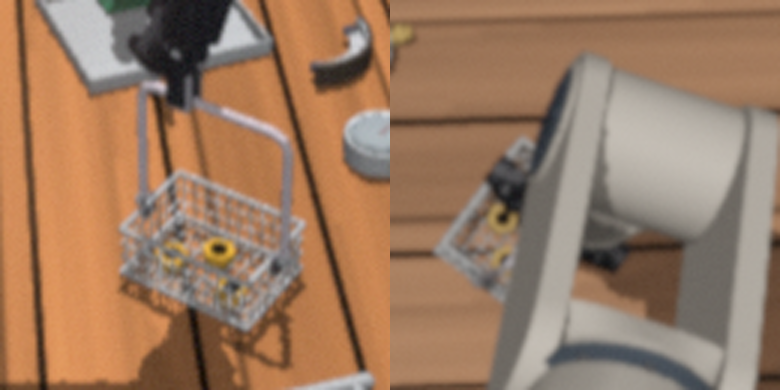

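The bail is upright, with the gripper about 30 mm to one side of its middle and all three nuts in the basket. I'll firm up the grip, lift, and carry it to the front of the hook.

```bash
cat >> h.py <<'E'
O=np.array([.598,.1334,0])-.016*XS+.002*YS
OFF=-.029   # TCP z minus rod z
def tcp(x,zr): return O+x*XS+.03*YS+(zr+OFF)*Z
def mf(n=6):
    a=[]
    for _ in range(n): bot.dwell(.015);a.append(get_obs()['wrist_force'])
    f=np.mean(a,0);return np.array([f[:2]@XS[:2],f[:2]@YS[:2],f[2]])
E
python3 - <<'E'
from h import *
o=get_obs();p=np.array(o['position'])
bot.servo_line(p+.003*Z,velocity=.05); hand.move_gripper(0.,50);print(wr())
bot.servo_line(p+.02*Z,velocity=.08);print(mf())
bot.servo_line(p+.13*Z,velocity=.2)
bot.reach(tcp(-.11,.30),quat(AS));bot.dwell(.3);print(wr(),mf())
c=cam('side');t=cam('top')
f=lambda c,x,y,w,h,k:cv2.resize(c['frame'][y:y+h,x:x+w,::-1],None,fx=k,fy=k,interpolation=cv2.INTER_CUBIC)
cv2.imwrite('pics/g5.png',np.hstack([f(c,290,160,130,180,3),f(t,240,130,130,180,3)]))
for z in(.30,.27): print(proj(c,O-.11*XS+z*Z),proj(c,O-.11*XS-.06*YS+z*Z),proj(t,O-.11*XS-.06*YS+z*Z))
E
```

```text
(13.32, [-2.64, 2.14, 0.82], [0.5878, -0.2146, 0.1443], 0.0054, 48.9)
[ 0.22694306  0.49236094 -4.9853851 ]
(15.67, [0.48, 1.06, -5.34], [0.6019, 0.0027, 0.2709], 0.0057, 48.7) [-0.02988367 -0.13966861 -4.7336291 ]
[357.67230392 209.27635231] [378.68776756 205.39772571] [330.22267778 167.34886917]
[357.4798693  219.39184781] [378.29793984 215.44560792] [329.87642933 170.29884009]
```

View pics/g5.png

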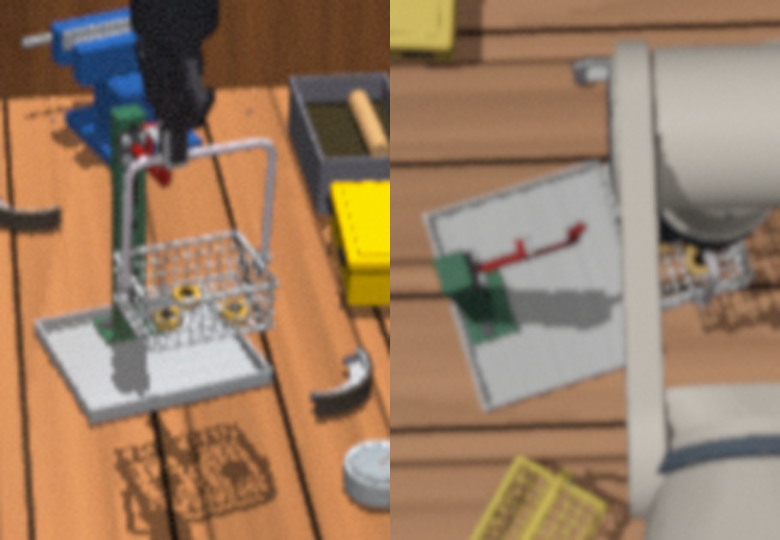

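The basket hangs level in front of the hook with its nuts in. The crossbar's mid is at about side px (358,211), so the rod is at roughly z .296. Next: over the hook, then a guarded descent to feel the keeper.

Run:
```python
from h import *
z0=get_obs()['position'][2]; T=lambda x,z:np.r_[tcp(x,0)[:2],z]
bot.servo_line(T(-.060,z0),velocity=.12);bot.dwell(.3);f0=mf(10);print('f0',f0.round(2))
for x in(-.045,-.035,-.026,-.017,-.007):
    bot.servo_line(T(x,z0),velocity=.06);f=mf(3)-f0
    if abs(f[0])>3: print('side contact',x,f);break
else:
    bot.dwell(.3);f0=mf(10);print('f0',f0.round(2))
    z=z0
    for k in range(40):
        z-=.0015;bot.servo_line(T(-.007,z),velocity=.04);f=mf(3)-f0
        if abs(f[2])>1 : print(k,round(z,4),f.round(2))
        if f[2]>3 or abs(f[0])>4: break
print(wr())
```

```text
f0 [ 0.04  0.23 -4.74]
f0 [ 0.14  0.17 -4.78]
23 0.235 [-0.36  1.05  4.68]
(26.45, [-0.95, -0.28, 0.37], [0.5738, 0.1025, 0.2355], 0.0055, 49.3)
```

Run:
```python
from h import *
f0=np.array([.14,.17,-4.78]); T=lambda x,z:np.r_[tcp(x,0)[:2],z]
z=.235;past=False;pk=0
for k in range(60):
    z-=.0015 if z>.203 else .0006
    bot.servo_line(T(-.007,z),velocity=.04);f=mf(3)-f0;pk=max(pk,f[2])
    print(round(z,4),f.round(1).tolist(),end=' ')
    if not past and pk>5 and f[2]<3 and z<.222: past=True;print('PAST')
    if f[2]>17 or abs(f[0])>7 or (past and f[2]>4.3) or (k==2 and f[2]>13): print('stop');break
print(wr(),past)
```

```text
0.2335 [-0.3, 1.0, 6.5] 0.232 [-0.1, 0.5, 6.6] 0.2305 [-0.1, 0.1, 6.9] 0.229 [1.3, -0.8, 7.9] 0.2275 [2.0, -1.1, 8.0] 0.226 [1.5, -1.5, 7.9] 0.2245 [0.3, -1.1, 8.2] 0.223 [0.8, -1.5, 8.5] 0.2215 [0.4, -1.3, 8.8] 0.22 [-0.1, -1.5, 8.5] 0.2185 [1.0, -1.0, 8.9] 0.217 [1.0, -0.9, 9.5] 0.2155 [-1.1, -1.9, 8.5] 0.214 [-3.4, -1.8, 7.0] 0.2125 [-4.4, -1.1, 5.6] 0.211 [-5.6, -1.4, 4.6] 0.2095 [-0.1, 0.1, -0.5] PAST
0.208 [0.3, -0.5, -0.5] 0.2065 [-0.2, -0.0, 0.2] 0.205 [0.1, 0.3, 0.6] 0.2035 [0.1, -0.2, 0.0] 0.202 [0.2, 0.2, -0.1] 0.2014 [-0.2, 0.0, 0.1] 0.2008 [-0.1, -0.5, 0.4] 0.2002 [0.1, 0.0, -0.2] 0.1996 [-0.6, 0.1, 0.3] 0.199 [-0.2, 0.9, 2.4] 0.1984 [0.2, 1.5, 5.4] stop
(34.85, [-2.02, -0.51, 0.55], [0.5737, 0.1025, 0.1987], 0.0053, 49.4) True
```

The keeper gave way at 9.5 N and snapped back. The rod seated at TCP z .1987, 36.5 mm below keeper contact, and the hook now bears the weight. I'll centre the rod in the throat, release and retract.

Run:
```python
from h import *
f0=np.array([.14,.17,-4.78]); T=lambda x,z:np.r_[tcp(x,0)[:2],z]
bot.servo_line(T(-.007,.1992),velocity=.03)
bot.servo_line(T(-.002,.1992),velocity=.03)
z=.1992;
for k in range(6):
    f=mf(5)-f0;print(round(z,4),f.round(2))
    if f[2]>4: break
    z-=.0004;bot.servo_line(T(-.002,z),velocity=.03)
hand.move_gripper(.012,20);bot.dwell(.3);print(wr());hand.move_gripper(.03);bot.dwell(.4);print(wr())
p=np.array(get_obs()['position']);bot.servo_line(p+.06*Z,velocity=.08);bot.servo_line(p+.15*Z,velocity=.2)
bot.reach(p+np.array([-.12,-.30,.17]),quat(AS));bot.dwell(1.0);print(wr())
c=cam('side');t=cam('top')
f=lambda c,x,y,w,h,k:cv2.resize(c['frame'][y:y+h,x:x+w,::-1],None,fx=k,fy=k,interpolation=cv2.INTER_CUBIC)
cv2.imwrite('pics/g6.png',np.hstack([f(c,300,180,90,120,4),f(t,250,170,105,120,4)]))
cv2.imwrite('pics/full.png',np.hstack([c['frame'],t['frame']])[:,:,::-1])
```

```text
0.1992 [ 1.1  -0.59  2.82]
0.1988 [ 2.86 -0.12  4.01]
(36.38, [0.64, 0.15, -0.86], [0.5722, 0.1072, 0.1988], 0.012, 0.0)
(37.09, [0.26, -0.58, 0.56], [0.5722, 0.1073, 0.1988], 0.0297, 0.0)
(40.82, [0.06, 1.05, -0.45], [0.4522, -0.1928, 0.3688], 0.0298, 0.0)
```

View pics/g6.png

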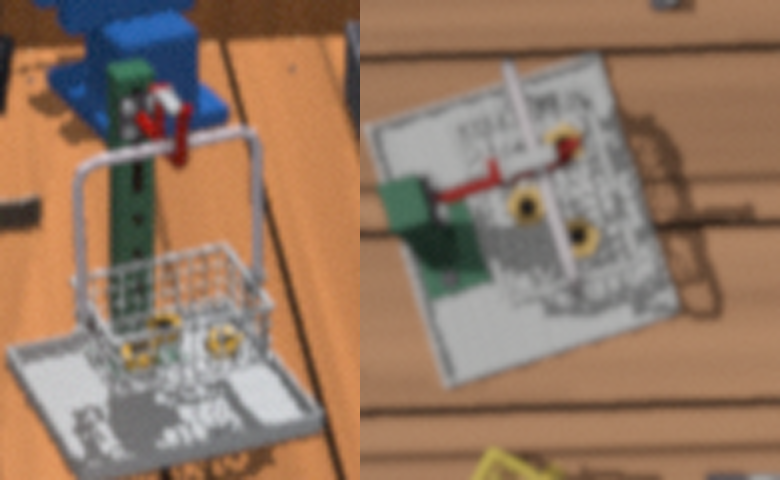

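The basket hangs level on the hook: the rod is between riser and tip (top crop (537,170)), the keeper is closed (side crop (168,98)), and all three nuts are in. The arm is clear, so I'm handing in.

```bash
python3 -c "
from h import *
print(hand_in())"
```

```text
the job is handed in; nothing more can be done
None
```

The job is handed in: the basket hangs level by its bail on the red hook, with the keeper closed over the rod, all three nuts inside and the arm clear, at about 41 s of the 64 s limit.

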